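# Post the ingot through the spring flap

### The arm

A 6-joint arm with a two-finger parallel gripper is mounted at the origin on the work surface. World frame = base frame: x ahead of the robot, y to its left, z up, the work surface at z = 0. Lengths are in m, angles in rad, forces in N, time in s.
With the tool pointing down it reaches from about 0.325 to 0.775 m from the base axis. Payload 5.5 kg.
Tool frame: the origin (TCP) lies at the very end of the fingers, on their centre line; the grasp point (between the pads) lies 19 mm behind it; x points along the fingers, z is the direction in which the jaws open and shut, and the axes are right-handed (so a half turn about x gives the same grasp; the last joint's range is limited). The gripper opens to 88 mm and grips with 3 to 60 N. Pads are 20 mm wide; open, the fingers measure 115 mm over their backs; the gripper's body (75 mm by 178 mm) begins 61 mm behind the grasp point.
Start: joints at [1.144, 0.091, 1.231, -0, 1.82, -0.057], TCP at [0.217, 0.559, 0.223] pointing down, gripper open.
Joint ranges: [-2.87, 2.87], [-0.86, 2.18], [0.17, 2.46], [-1.51, 4.65], [0.06, 2.69], [-2.65, 2.65]. Speed limits (rad/s): [2.57, 2.57, 3.01, 3.14, 3.14, 3.14].

### API

Orientations are given as a unit quaternion [x, y, z, w].
In Python, from rig import env gives the robot as it stands.
- The arm moves only by the tool carry_out, never from a script. Its argument "moves" is a list of rows, each a list of 6 numbers: the shift along the world's x, y, z in m, then the turn, a rotation vector about the world's x, y, z in degrees. A call has exactly 8 rows; each row is the pose to reach, as a shift and turn from the pose measured when the call began; what a row does not reach only later rows make up. A row lasts 1/8 s, in which the tool goes at most 62.5 mm and 10.7 degrees, less where a joint would pass 70% of its speed; a pose out of reach is approached as far as the arm can. A call with a gripper value outside its range is refused whole. "hand" is the closure, from 0 (fully open) to 1 (shut), set as the call begins (left out, the last holds). The fingers move at their own pace and stop on an object; "newtons" is the grip in N (left out, the last holds). Time passes only in rows, so rows that repeat a pose let the fingers close, or fill a call up. It gives the time, the measured TCP pose, the force and the opening at its end, in the units of the state.
- env.sense(): the state, without advancing time (a new reading comes with each control period).
- env.snapshot(name): name is "side" or "top" or "wrist"; returns a dict with "image" (420x560x3 uint8, red, green, blue), "range_z" (420x560 float32, m along the optical axis (not along the pixel's ray), 0 where there is no reading), "vertical_fov" (degrees; the focal length in pixels is half the picture's height over the tangent of half this angle, whatever the lens; pixels are square), "cx", "cy" (the principal point, pixels), "R" (3x3) and "t" (3): a world point X has camera coordinates R X + t. Camera axes: x right, y down, z forward; pixel columns grow to the right and rows downward; lengths in m; the calibration is good to about 2 mm. A picture is of the moment at which its call begins.
- env.close_job(): hands the job in, once; it reports no verdict.
The state is a dict: "t": time; "qpos": joint angles; "joint_vel": joint speeds; "joint_efforts": joint torques, N m; "ee_pos": TCP position; "eef_rot": TCP orientation; "contact_force": force on the tool from outside, world axes, zero at the start; "moment": the same for the moment, N m; "opening": opening from 0.0 (shut) to 1.0 (fully open).
Only numpy, scipy, OpenCV 4.12 (cv2) and the standard library are available. Lean on these libraries where they do the work, as an engineer would, in place of code of your own. Each camera call takes 0.05 s, during which the arm holds its last target.

### The job

Put the little brass ingot away in the offcut drop box without picking it up: push the press plate down with one finger to hold the spring flap open, and with the other finger push the ingot along the sill and under the flap until it drops into the box. Then let the flap shut; do not lift the ingot off the sill, and leave everything else on the bench where it is.

Things in the scene. Friction and masses are not known exactly. Their poses are not given: they have to be found in the camera images.
- drop_box: Wooden offcut drop box fixed to the bench, 230 x 123 x 75 mm. Origin: on the bench, straight below the hinge shaft, in the plane of the flap's front edge. x axis = the way in (away from the robot, within 0.3 rad), y left, z up; all x, y below are in this frame. Left of the shaft (y -9 to +50 mm) the wood is 50 mm high. Ears at the shaft's ends, x = -147 and +83 mm, reach 96 mm up.
- mouth (a point): Middle of the way in: on the steel sill, mid-lane, at the flap's front edge (drop box x 0, y -37, z 75 mm); axes as the drop box. The sill is level, 75 mm above the bench, x -150 to +2 mm. Two guide strips 6 mm high leave a clear lane y -54 to -20 mm. Beside the lane to the left rises the press plate.
- well (a point): Middle of the well's floor, 6 mm above the bench. The well is a pit beyond the sill, under the flap: x 2 to 73 mm, y -65 to -9 mm, with a clear window in its far wall. The ingot tips in once its middle is past the sill's end (x 2 mm).
- flap (a joint): Flap angle (rad): 0 shut, grows as it opens, stop at 1.05. Aluminium leaf 78 x 63 x 4 mm (x 0 to 78, y -66 to -3 mm) lying 1.5 mm above the sill, over the well. Its shaft runs along x at y 0, 90 mm above the bench; its right edge swings UP. Pushing the ingot against it cannot open it, only the press plate does. A spring shuts it when let go. From 0.6 rad the ingot passes under it.
- press_plate: Flap and press plate, one rigid piece. The plate is a strip on the shaft's left side, like a see-saw: 3 mm thick, x -140 to +20 mm, sloping up to the left at 0.4 rad when shut, to a 10 mm round bar on its outer edge, 36 mm from the shaft (bar at y +33 mm, top 109 mm above the bench). When level, the flap is open only 0.4 rad; push it on below level. Origin on the shaft at the flap's front edge; turns with the flap.
- press_mid (a point): Point on the top of the press plate's bar, halfway along (x -60 mm), moving with the plate. A finger at y about +30 mm pushed straight down, until its end is about 5 mm above sill height, opens the flap about 0.8 rad, and can then slide along the plate in x while holding it down. It takes about 1 N at first, 3 to 4 N when fully open.
- ingot: Small brass ingot, 40 mm (its x) x 28 mm (its y) x 10 mm, about 90 g, lying flat on the sill in the lane in front of the flap, long side roughly along the lane. Origin: centre of its underside.
- punch: Upright steel doming punch, 30 mm diameter, 60 mm tall, stands right of the drop box. A bystander, to be left where it is; origin: centre of its underside.
- jar: Glass jar with steel lid, 48 mm diameter, 55 mm tall, stands beyond the drop box. A bystander, to be left where it is; origin: centre of its underside.
- bangle: Brass bangle lying flat, 64 mm diameter, 12 mm high, left of the drop box. A bystander, to be left where it is; origin: centre of its underside.
- mug: White mug, 76 mm diameter, 85 mm tall, far to the left. A bystander, to be left where it is; origin: centre of its underside.
- hammer: Hammer lying far to the right. A bystander, to be left where it is; origin: centre of its underside.
- wood_block: Wooden block 50 x 140 x 45 mm, far left. A bystander, to be left where it is; origin: centre of its underside.
- bowl: Copper bowl, 100 mm diameter, 40 mm tall, far right. A bystander, to be left where it is; origin: centre of its underside.
Not all that is in view belongs to the job. There is more than one size of the ingot; the job needs the smallest.

How it is judged:
On the way, in this order (a step that is already met when the one before it is completed fails the run):
1. a finger holds the flap open by the press plate while the ingot is still outside on the sill (value of joint flap above 0.5 rad and contact force between the fingers and press_plate above 0.2 N and x of ingot in the frame of drop_box below -0.022 m and z of ingot in the frame of drop_box above 0.07 m), for 0.1 s.
2. with the plate still held down, the ingot is pushed under the flap by a finger (value of joint flap above 0.3 rad and contact force between the fingers and press_plate above 0.1 N and contact force between the fingers and ingot above 0.02 N and x of ingot in the frame of drop_box above -0.015 m).
At the end, for the whole second after the job is handed in: The ingot lies at rest inside the well of the drop box (its origin within the well's walls and lower than 50 mm above the bench), and the flap is shut (below 0.06 rad) (z of ingot in the frame of drop_box below 0.05 m and x of ingot in the frame of drop_box between 0.002 and 0.073 m and y of ingot in the frame of drop_box between -0.065 and -0.009 m and value of joint flap below 0.06 rad and linear speed of ingot below 0.02 m/s); the robot touches nothing.
It fails at once if the ingot is lifted: its origin rises more than 15 mm above the sill (z of ingot in the frame of drop_box above 0.09 m).
It fails at once if a bystander is moved more than 30 mm (distance of any of punch, jar, bangle, mug, hammer, wood_block, bowl from where it was at the start of the episode above 0.03 m).
It also fails if it takes over 38 s, if anything falls off the work surface, if the arm or the gripper's body presses on something with over 40 N, if the wrist force passes 120 N, or if a joint passes its speed limit or range.

## Working session

There is one attempt and no reset: what is moved stays moved. The work goes in short steps, Python scripts to look and compute and a tool call to move; the robot and the scene stay as the last step left them, time stands still between calls to the robot, and variables do not carry over. Pictures are saved under pics/ and viewed, and the job is handed in when it is done.

Besides the shell and the picture viewer there is one more tool, called after "Emit:" by a JSON object that holds its "name" and its "arguments". carry_out: Moves the arm, as the interface text tells. Its arguments: {"type":"object","properties":{"moves":{"type":"array","items":{"type":"array","items":{"type":"number"}}},"hand":{"type":"number"},"newtons":{"type":"number"}},"required":["moves"]}

```bash
ls; mkdir -p pics; cat > h.py <<'E'
import numpy as np,cv2
from rig import env
def snap(n,tag):
    s=env.snapshot(n); cv2.imwrite(f'pics/{tag}.png',s['image'][:,:,::-1])
    np.savez(f'pics/{tag}.npz',**{k:np.array(v) for k,v in s.items()}); return s
def load(tag): return dict(np.load(f'pics/{tag}.npz'))
def ray(s,u,v):
    f=210/np.tan(np.radians(float(s['vertical_fov']))/2)
    d=s['R'].T@np.array([(u-s['cx'])/f,(v-s['cy'])/f,1.]); o=-s['R'].T@s['t']; return o,d
def onz(s,u,v,z):
    o,d=ray(s,u,v); return o+d*(z-o[2])/d[2]
def dep(s,u,v):
    o,d=ray(s,u,v); return o+d*s['range_z'][int(v),int(u)]
def proj(s,X):
    f=210/np.tan(np.radians(float(s['vertical_fov']))/2)
    c=s['R']@np.array(X)+s['t']; return f*c[0]/c[2]+s['cx'],f*c[1]/c[2]+s['cy']
E
python3 - <<'E'
from h import *
for n in ['top','side','wrist']:
    s=snap(n,n+'0'); print(n,s['vertical_fov'],-s['R'].T@s['t'],s['R'][2])
print(env.sense())
E
```

```text
pics
top 57.5986217972845 [ 3.89370123e-01 -4.69864405e-06  1.15928831e+00] [ 0.18535311  0.00120143 -0.98267125]
side 55.72168765860804 [ 0.3213241  -0.58500892  0.76869668] [ 0.29604937  0.62112935 -0.72563979]
wrist 62.091994090678554 [0.15327737 0.58475575 0.38337938] [ 0.23237836 -0.09162912 -0.96829975]
{'t': 0.15, 'qpos': array([ 1.14433194e+00,  9.17304288e-02,  1.23158046e+00, -9.19097230e-06,
        1.81981476e+00, -5.67042141e-02]), 'joint_vel': array([-3.49128113e-04, -2.00411287e-03, -4.17796475e-03,  1.48410332e-03,
       -1.39137369e-04, -1.60289776e-05]), 'joint_efforts': array([ 1.10952606e-03, -4.47045457e+01, -4.06906164e+01,  6.98724180e-02,
        2.74669344e-02, -1.23861228e-04]), 'ee_pos': array([0.21675095, 0.5592453 , 0.22175624]), 'eef_rot': array([-0.39984717,  0.58385594,  0.39928091,  0.58293158]), 'contact_force': array([ 0.90183968, -0.27472431,  0.12536435]), 'moment': array([-0.01733824, -0.00625334,  0.031771  ]), 'opening': 0.9995419612756891}
```

View pics/top0.png

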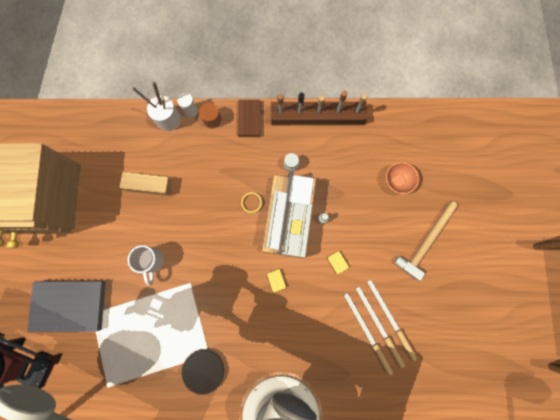

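View pics/side0.png

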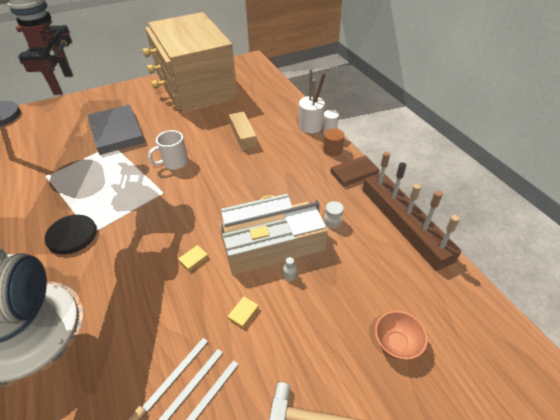

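The ingot candidates in the top view are yellow pieces at (296,227), which is on the sill, and at (277,281) and (338,262), which are on the bench. The one on the sill fits the description. I'll check this in a crop and by size.

```bash
python3 - <<'E'
from h import *
s=load('top0'); im=s['image']
c=im[150:300,230:370,::-1]; cv2.imwrite('pics/c1.png',cv2.resize(c,None,fx=4.,fy=4.,interpolation=cv2.INTER_CUBIC))
hsv=cv2.cvtColor(im,cv2.COLOR_RGB2HSV)
m=cv2.inRange(hsv,(22,130,120),(35,255,255))
cs,_=cv2.findContours(m,cv2.RETR_EXTERNAL,cv2.CHAIN_APPROX_NONE)
for k in cs:
    if cv2.contourArea(k)<60: continue
    (u,v),_,_=cv2.minAreaRect(k)
    if not(230<u<370 and 170<v<300):continue
    z=dep(s,u,v)[2]
    P=np.array([onz(s,a,b,z)[:2] for a,b in k[:,0]],np.float32)*1000
    print((u,v),z,cv2.minAreaRect(P),cv2.contourArea(k))
s=load('side0'); im=s['image']
c=im[180:290,200:360,::-1]; cv2.imwrite('pics/c2.png',cv2.resize(c,None,fx=5,fy=5.,interpolation=cv2.INTER_CUBIC))
E
```

```text
(275.9500427246094, 280.35003662109375) 0.008486387957413521 ((371.9239807128906, 12.420808792114258), (56.48200225830078, 38.231327056884766), 18.971908569335938) 224.0
(337.9213562011719, 262.1741638183594) 0.015789484585777558 ((424.45526123046875, -170.966552734375), (55.88842010498047, 39.662879943847656), 31.2098388671875) 226.5
(295.8461608886719, 226.76922607421875) 0.08607923920138427 ((521.1779174804688, -44.54933166503906), (24.36308479309082, 33.51994705200195), 78.12140655517578) 82.0
```

View pics/c1.png

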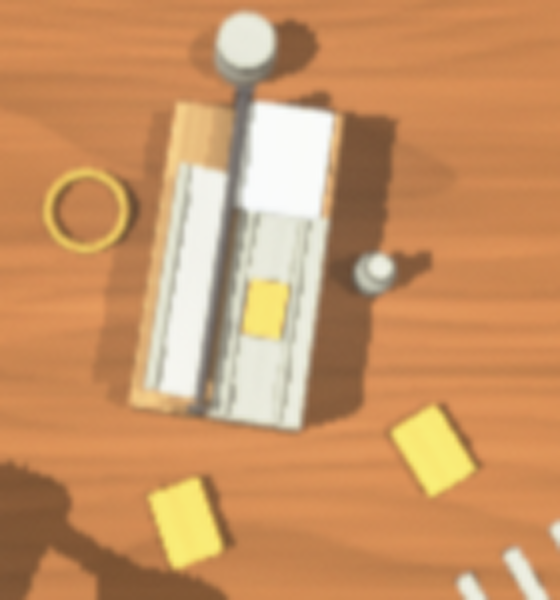

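View pics/c2.png

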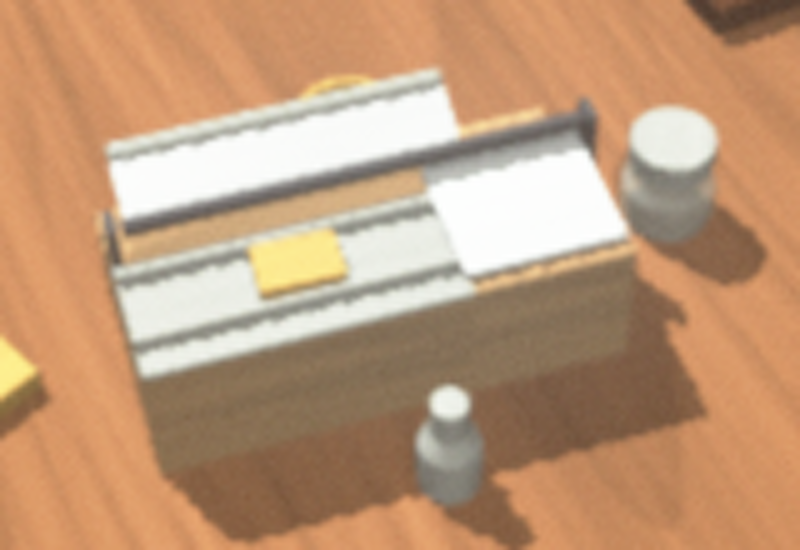

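The ingot is the piece on the sill: about 34-40 x 25-28 mm with its top at z 0.086. The other two are 56 x 39 mm and lie on the bench. Next I'll estimate the box frame from both views.

```bash
python3 - <<'E'
from h import *
from scipy.optimize import least_squares
s=load('top0')
# c1 crop pixel -> full px ; (box x,y,z)
C=[((336,112),(78,-66,80.5)),((326,218),(0,-66,80.5)),((250,100),(78,-5,80.5))]
for (a,b),X in C:
    u,v=230+(a+.5)/4-.5,150+(b+.5)/4-.5
    print(X,onz(s,u,v,X[2]/1000),dep(s,u+ (-1 if a>240 else 1),v))
def L(p1,p2,z):
    P=[onz(s,230+a/4,150+b/4,z)[:2] for a,b in (p1,p2)]; d=P[1]-P[0]; print('line',P,np.linalg.norm(d),np.degrees(np.arctan2(d[1],d[0])))
L((200,405),(244,90),.093) # shaft
L((302,428),(336,112),.078) # right edge
L((147,388),(180,165),.109) #bar
L((280,420),(312,215),.081)
s2=load('side0')
for (a,b),X in [((632,240),(78,-66,80.5)),((468,278),(0,-66,80.5)),((140,375),(-150,-73,75)),((107,145),(-140,33,106))]:
    u,v=200+(a+.5)/5-.5,180+(b+.5)/5-.5
    print(X,onz(s2,u,v,X[2]/1000))
E
```

```text
(78, -66, 80.5) [ 0.66549018 -0.09783353  0.0805    ] [ 0.6856345  -0.10184819  0.00181808]
(0, -66, 80.5) [ 0.58713556 -0.08925736  0.0805    ] [ 0.58845264 -0.08696015  0.07334094]
(78, -5, 80.5) [ 0.67460157 -0.03536463  0.0805    ] [ 0.67113556 -0.03205651  0.09362789]
line [array([4.52110632e-01, 3.01275944e-04]), array([ 0.67762206, -0.031759  ])] 0.22777898078177497 -8.091346127918552
line [array([ 0.43686919, -0.07118097]), array([ 0.66500215, -0.09913309])] 0.2298390032212852 -6.9853811599359625
line [array([0.46278098, 0.03655109]), array([0.61889846, 0.0141023 ])] 0.15772322330573812 -8.18270861907674
line [array([ 0.44230638, -0.05566588]), array([ 0.58815258, -0.08026647])] 0.14790639953126827 -9.574239254337087
(78, -66, 80.5) [ 0.66265623 -0.09918835  0.0805    ]
(0, -66, 80.5) [ 0.58592084 -0.08553645  0.0805    ]
(-150, -73, 75) [ 0.43639221 -0.06595109  0.075     ]
(-140, 33, 106) [0.46424412 0.04038942 0.106     ]
```

```bash
cat >> h.py <<'E'
from scipy.spatial.transform import Rotation as Ro
def tool(st=None):
    st=st or env.sense(); M=Ro.from_quat(st['eef_rot']).as_matrix(); return np.array(st['ee_pos']),M
E
python3 - <<'E'
from h import *
p,M=tool(); print(p,M.round(4))
s=load('wrist0'); o=-s['R'].T@s['t']; print('cam in tool',M.T@(o-p), (s['R']@M).round(3))
h=np.degrees(np.arctan2(M[1,2],M[0,2])); print('toolz heading',h)
E
```

```text
[0.21675095 0.5592453  0.22175624] [[-6.000e-04 -9.324e-01  3.614e-01]
 [-1.400e-03  3.614e-01  9.324e-01]
 [-1.000e+00  1.000e-04 -1.500e-03]]
cam in tool [-0.16161891  0.06841553  0.00059986] [[-0.    -0.     1.   ]
 [-0.25  -0.968 -0.   ]
 [ 0.968 -0.25   0.   ]]
toolz heading 68.81417656378859
```

Emit:
{"name": "carry_out", "arguments": {"moves": [[0.015, -0.03, 0.01, 0, 0, 1], [0.04, -0.08, 0.02, 0, 0, 3], [0.065, -0.13, 0.03, 0, 0, 5], [0.09, -0.18, 0.03, 0, 0, 7], [0.115, -0.23, 0.03, 0, 0, 9], [0.14, -0.28, 0.03, 0, 0, 11], [0.165, -0.33, 0.03, 0, 0, 13], [0.19, -0.38, 0.03, 0, 0, 13.2]], "hand": 0.39}}

```text
t: 1.15
ee_pos: [0.4072, 0.1775, 0.2516]
eef_rot: [-0.464, 0.534, 0.464, 0.533]
contact_force: [0.5, 0.0, -0.1]
opening: 0.608
```

Emit:
{"name": "carry_out", "arguments": {"moves": [[0.024, -0.05, 0, 0, 0, 0], [0.047, -0.1, 0, 0, 0, 0], [0.07, -0.14, 0, 0, 0, 0], [0.085, -0.17, 0, 0, 0, 0], [0.094, -0.19, 0, 0, 0, 0], [0.094, -0.19, 0, 0, 0, 0], [0.094, -0.19, 0, 0, 0, 0], [0.094, -0.19, 0, 0, 0, 0]]}}

```text
t: 2.15
ee_pos: [0.5009, -0.0116, 0.2518]
eef_rot: [-0.465, 0.533, 0.464, 0.533]
contact_force: [0.0, -0.2, 1.1]
opening: 0.608
```

```bash
python3 - <<'E'
from h import *
s=snap('wrist','w1'); im=s['image'][:,:,::-1]
cv2.imwrite('pics/w1b.png',cv2.resize(im,(800,600),interpolation=cv2.INTER_CUBIC))
p,M=tool(); print(p,M.round(3),env.sense()['contact_force'])
E
```

```text
[ 0.50093309 -0.01160398  0.25184052] [[ 0.    -0.991  0.137]
 [-0.001  0.137  0.991]
 [-1.    -0.    -0.001]] [-0.15502145  0.81364183 -0.23143022]
```

View pics/w1b.png

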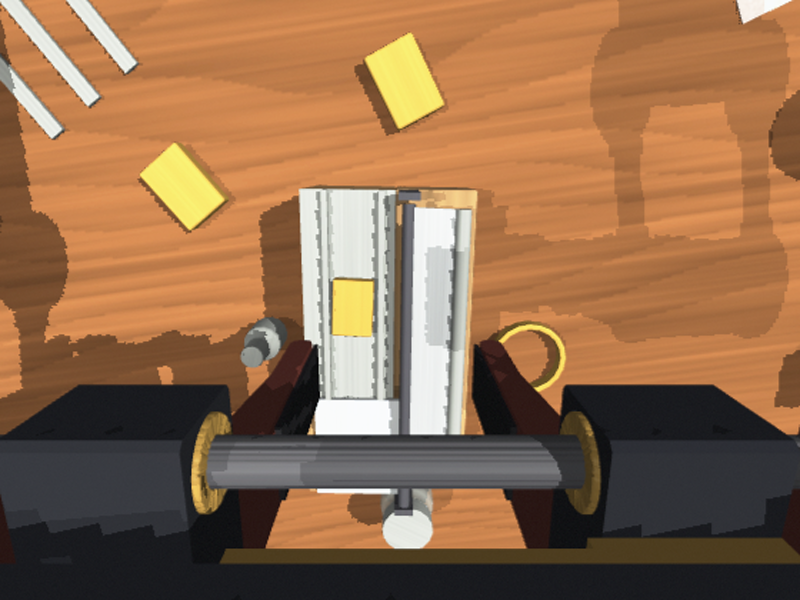

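```bash
python3 - <<'E'
from h import *
s=load('w1'); k=1.4286
def P(u,v,z): return onz(s,(u+.5)/k-.5,(v+.5)/k-.5,z)
O=np.array([.5957,-.0222]);a=np.radians(-8);ex=np.array([np.cos(a),np.sin(a)]);ey=np.array([-ex[1],ex[0]])
def B(X): d=X[:2]-O; return np.array([d@ex,d@ey])*1000
for n,u,v,z in [('flap front right 0,-66',317,401,.0805),('flapfront left 0,-3',398,399,.0805),('sill front right',300,189,.075),('lane R near',328,192,.081),('lane R far',330,395,.081),('lane L near',374,192,.081),('lane L far',376,395,.081),('shaft near',407,205,.094),('shaft far',405,425,.094),('bar near R',458,210,.108),('bar near L',470,210,.106),('bar far R',449,430,.108),('plate near corner -140',414,208,.093),
 ('ing1',334,278,.085),('ing2',374,279,.085),('ing3',372,337,.085),('ing4',332,335,.085)]:
    X=P(u,v,z); print(n,X.round(4),B(X).round(1),'depth z',round(dep(s,u/k,v/k)[2],4))
im=s['image']; m=cv2.inRange(cv2.cvtColor(im,cv2.COLOR_RGB2HSV),(22,130,120),(35,255,255))
cs,_=cv2.findContours(m,cv2.RETR_EXTERNAL,cv2.CHAIN_APPROX_NONE)
for c in cs:
    if cv2.contourArea(c)<100: continue
    r=cv2.minAreaRect(c)
    if not(225<r[0][0]<270): continue
    Q=np.array([B(onz(s,*q,.085)) for q in c[:,0].astype(float)],np.float32); print(cv2.minAreaRect(Q),Q.min(0),Q.max(0))
p,M=tool()
print('tcp box',B(p))
for y in(-33.5,33.5): 
  u=proj(s,p+M@np.array([0,0,y/1000])); print(y,np.array(u)*k)
E
```

```text
flap front right 0,-66 [ 0.5874 -0.0808  0.0805] [ -0.  -59.1] depth z 0.2594
flapfront left 0,-3 [ 0.5939 -0.022   0.0805] [-1.8 -0.1] depth z 0.0779
sill front right [ 0.4371 -0.0662  0.075 ] [-150.9  -65.6] depth z 0.0752
lane R near [ 0.4414 -0.0473  0.081 ] [-149.3  -46.3] depth z 0.0743
lane R far [ 0.5838 -0.0705  0.081 ] [ -5.1 -49.4] depth z 0.0815
lane L near [ 0.4456 -0.0175  0.081 ] [-149.3  -16.2] depth z 0.0752
lane L far [ 0.5884 -0.0374  0.081 ] [ -5.1 -16.1] depth z 0.0753
shaft near [0.4559 0.0026 0.094 ] [-141.9    5.1] depth z 0.0935
shaft far [ 0.608 -0.019  0.094] [11.7  4.9] depth z 0.095
bar near R [0.4621 0.0326 0.108 ] [-139.9   35.7] depth z 0.1021
bar near L [0.4633 0.0401 0.106 ] [-139.8   43.2] depth z 0.1016
bar far R [0.6081 0.0109 0.108 ] [ 7.7 34.5] depth z 0.1078
plate near corner -140 [0.4584 0.0068 0.093 ] [-140.     9.6] depth z 0.0927
ing1 [ 0.4978 -0.0524  0.085 ] [-92.7 -43.5] depth z 0.0759
ing2 [ 0.5022 -0.0258  0.085 ] [-92.1 -16.6] depth z 0.0756
ing3 [ 0.5428 -0.0333  0.085 ] [-50.9 -18.3] depth z 0.0755
ing4 [ 0.5375 -0.0606  0.085 ] [-52.3 -46.1] depth z 0.074
((-71.62283325195312, -31.74591827392578), (27.034135818481445, 38.73436737060547), 86.80662536621094) [-91.21255 -46.28517] [-52.651215 -18.178858]
tcp box [-95.31932564  -2.69610411]
-33.5 [296.93795939 371.84901425]
33.5 [489.23983885 371.78267339]
```

The wrist view shows the ingot at (353,307) in the enlarged picture, which is box x about -72 mm. The shaft, lane and bar all lie about 4.5 mm further left than my first frame, so I'm correcting the origin to about (0.596, -0.018) with heading -8°. Next I'll widen the fingers to about 59 mm, move behind the ingot and come down to just above the bar.

Emit:
{"name": "carry_out", "arguments": {"moves": [[-0.01, 0.003, -0.01, 0, 0, 0], [-0.019, 0.006, -0.03, 0, 0, 0], [-0.019, 0.006, -0.055, 0, 0, 0], [-0.019, 0.006, -0.08, 0, 0, 0], [-0.019, 0.006, -0.1, 0, 0, 0], [-0.019, 0.006, -0.115, 0, 0, 0], [-0.019, 0.006, -0.122, 0, 0, 0], [-0.019, 0.006, -0.122, 0, 0, 0]], "hand": 0.33}}

```text
t: 3.2
ee_pos: [0.4819, -0.0056, 0.1297]
eef_rot: [-0.465, 0.533, 0.464, 0.533]
contact_force: [0.3, -0.4, 0.5]
opening: 0.669
```

```bash
python3 - <<'E'
from h import *
s=snap('wrist','w2'); im=s['image'][:,:,::-1]
cv2.imwrite('pics/w2b.png',cv2.resize(im,(800,600),interpolation=cv2.INTER_CUBIC))
s=snap('side','s2'); im=s['image'][:,:,::-1]
cv2.imwrite('pics/s2b.png',cv2.resize(im[150:290,180:370],(800,590),interpolation=cv2.INTER_CUBIC))
p,M=tool(); print(p,M.round(3),env.sense()['contact_force'])
E
```

```text
[ 0.48234173 -0.00565506  0.13068105] [[ 0.002 -0.991  0.137]
 [-0.001  0.137  0.991]
 [-1.    -0.002 -0.001]] [ 1.34784971  0.60550858 -0.30721803]
```

View pics/w2b.png

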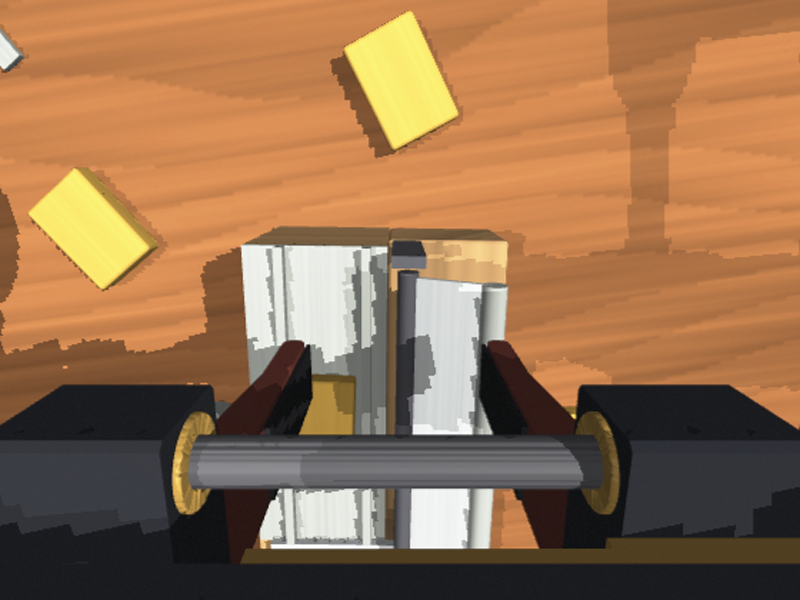

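View pics/s2b.png

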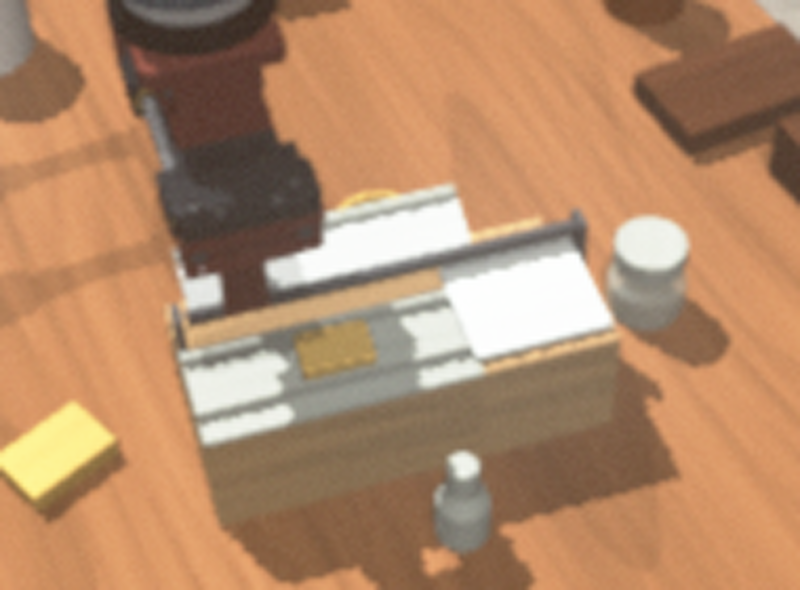

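```bash
python3 - <<'E'
from h import *
s=load('w2'); k=1.4286
O=np.array([.5964,-.0177]);a=np.radians(-8);ex=np.array([np.cos(a),np.sin(a)]);ey=np.array([-ex[1],ex[0]])
def B(X): d=X[:2]-O; return (np.array([d@ex,d@ey])*1000).round(1)
def P(u,v,z): return B(onz(s,(u+.5)/k-.5,(v+.5)/k-.5,z))
p,M=tool()
print('tcp',B(p),'ingot back',P(335,376,.085),'L side',P(355,376,.085),'lane',P(290,300,.081),P(357,300,.081),'bar',P(482,295,.106),P(506,295,.106),'shaft',P(408,280,.092),'fingers in',P(307,345,p[2]),P(483,345,p[2]),'out',P(281,343,p[2]),P(512,343,p[2]))
E
```

```text
tcp [-114.6   -3.9] ingot back [-94.1 -30.2] L side [-94.1 -21.3] lane [-128.1  -49.3] [-128.1  -20.1] bar [-136.8   29.9] [-136.8   39.1] shaft [-139.5    1.8] fingers in [-125.2  -33.5] [-125.4   26.7] out [-125.9  -42.3] [-126.1   36.5]
```

The clearances agree: the finger front is about 10 mm behind the ingot, finger B is in the lane and finger A is over the bar. I'll press down now.

Emit:
{"name": "carry_out", "arguments": {"moves": [[0, 0, -0.008, 0, 0, 0], [0, 0, -0.016, 0, 0, 0], [0, 0, -0.023, 0, 0, 0], [0, 0, -0.03, 0, 0, 0], [0, 0, -0.036, 0, 0, 0], [0, 0, -0.042, 0, 0, 0], [0, 0, -0.047, 0, 0, 0], [0, 0, -0.05, 0, 0, 0]]}}

```text
t: 4.3
ee_pos: [0.4825, -0.0058, 0.0807]
eef_rot: [-0.465, 0.533, 0.464, 0.533]
contact_force: [-0.6, -0.7, 4.0]
opening: 0.668
```

```bash
python3 - <<'E'
from h import *
s=snap('side','s3'); im=s['image'][:,:,::-1]
cv2.imwrite('pics/s3b.png',cv2.resize(im[150:290,180:370],(800,590),interpolation=cv2.INTER_CUBIC))
p,M=tool(); print(p,M.round(3),env.sense()['contact_force'],env.sense()['moment'])
E
```

```text
[ 0.48242425 -0.00573317  0.08037997] [[ 0.002 -0.991  0.137]
 [-0.001  0.137  0.991]
 [-1.    -0.002 -0.001]] [ 0.01028419 -1.09186847  3.72756652] [-0.04506353 -0.18088176  0.00851194]
```

View pics/s3b.png

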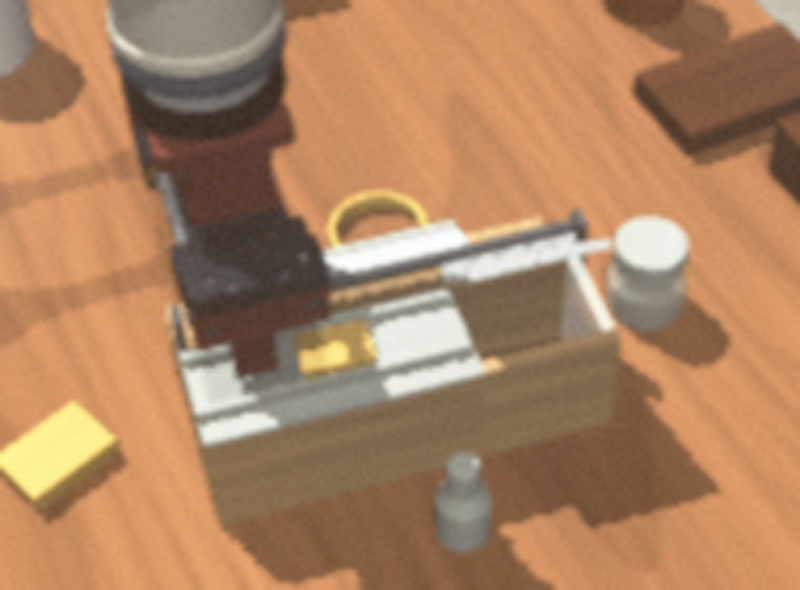

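The flap stands open, the plate takes 3.7 N, and the ingot is still on the sill ahead of finger B. I'll push along (0.990, -0.139).

Emit:
{"name": "carry_out", "arguments": {"moves": [[0.006, -0.0008, 0, 0, 0, 0], [0.012, -0.0017, 0, 0, 0, 0], [0.018, -0.0025, 0, 0, 0, 0], [0.024, -0.0034, 0, 0, 0, 0], [0.031, -0.0044, 0, 0, 0, 0], [0.038, -0.0053, 0, 0, 0, 0], [0.045, -0.0063, 0, 0, 0, 0], [0.052, -0.0073, 0, 0, 0, 0]]}}

```text
t: 5.35
ee_pos: [0.5349, -0.0131, 0.0803]
eef_rot: [-0.465, 0.533, 0.464, 0.533]
contact_force: [-2.1, 2.8, 3.4]
opening: 0.673
```

```bash
python3 - <<'E'
from h import *
s=snap('side','s4'); im=s['image'][:,:,::-1]
cv2.imwrite('pics/s4b.png',cv2.resize(im[150:290,180:370],(800,590),interpolation=cv2.INTER_CUBIC))
p,M=tool(); print(p,M.round(3),env.sense()['contact_force'],env.sense()['moment'])
E
```

```text
[ 0.53560628 -0.01322154  0.08038621] [[ 0.003 -0.991  0.137]
 [-0.001  0.137  0.991]
 [-1.    -0.003 -0.001]] [-1.97057096  1.29455326  2.97874179] [0.39621223 0.13594367 0.02230262]
```

View pics/s4b.png

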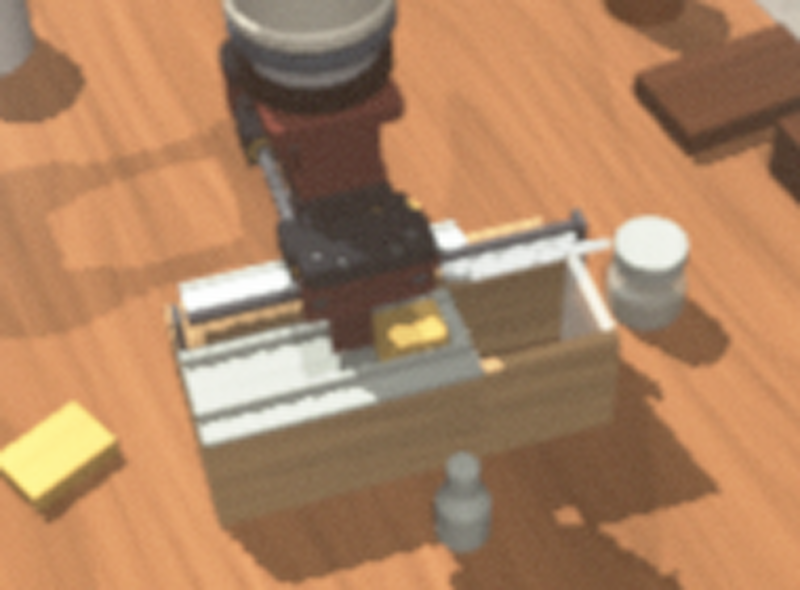

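```bash
python3 - <<'E'
from h import *
p,M=tool()
O=np.array([.5964,-.0177]);a=np.radians(-8);ex=np.array([np.cos(a),np.sin(a)]);ey=np.array([-ex[1],ex[0]])
for cam,T in (('side','s4'),):
    s=load(T)
    f=210/np.tan(np.radians(float(s['vertical_fov']))/2)
    v,u=np.mgrid[150:290,180:370]; z=s['range_z'][150:290,180:370]
    C=np.stack([(u-s['cx'])/f*z,(v-s['cy'])/f*z,z],-1).reshape(-1,3)
    W=(C-s['t'])@s['R']; d=(W[:,:2]-p[:2]); bx=d@ex*1000; by=d@ey*1000; h=(W[:,2]-p[2])*1000
    g=(abs(bx)<45)&(abs(by)<110)&(h>14)
    for lo in range(14,110,8):
        q=g&(h>=lo)&(h<lo+8)&(by<-15)
        if q.sum()>5: print(lo,q.sum(),'x',np.percentile(bx[q],[2,98]).round(),'y',np.percentile(by[q],[2,98]).round())
    O3=(W[:,:2]-O); X=O3@ex*1000;Y=O3@ey*1000
    q=(X>5)&(X<80)&(Y>-80)&(Y<-2)&(W[:,2]>.09)
    print('flap pts',q.sum(),Y[q].min(),W[q,2].max())
E
```

```text
14 24 x [-11.  10.] y [-39. -36.]
22 21 x [-11.  10.] y [-39. -36.]
30 9 x [-10.  10.] y [-40. -38.]
78 45 x [-32.  30.] y [-81. -70.]
86 94 x [-33.  31.] y [-82. -37.]
94 65 x [-33.  29.] y [-82. -18.]
102 118 x [-33.  32.] y [-87. -31.]
flap pts 160 -56.77109842396193 0.13442623265641454
```

Emit:
{"name": "carry_out", "arguments": {"moves": [[0.006, -0.0008, 0, 0, 0, 0], [0.012, -0.0017, 0, 0, 0, 0], [0.018, -0.0025, 0, 0, 0, 0], [0.024, -0.0034, 0, 0, 0, 0], [0.029, -0.0041, 0, 0, 0, 0], [0.034, -0.0048, 0, 0, 0, 0], [0.039, -0.0055, 0, 0, 0, 0], [0.042, -0.0059, 0, 0, 0, 0]]}}

```text
t: 6.4
ee_pos: [0.578, -0.0192, 0.0803]
eef_rot: [-0.466, 0.533, 0.463, 0.534]
contact_force: [-1.2, 1.0, 1.7]
opening: 0.668
```

```bash
python3 - <<'E'
from h import *
s=snap('side','s5'); im=s['image'][:,:,::-1]
cv2.imwrite('pics/s5b.png',cv2.resize(im[150:290,180:370],(800,590),interpolation=cv2.INTER_CUBIC))
p,M=tool(); print(p,M.round(3),env.sense()['contact_force'],env.sense()['moment'])
E
```

```text
[ 0.57823885 -0.01924957  0.08035001] [[ 0.003 -0.991  0.137]
 [-0.002  0.137  0.991]
 [-1.    -0.003 -0.001]] [-0.565021    1.65007625  2.93288848] [0.27512159 0.19400117 0.06446409]
```

View pics/s5b.png

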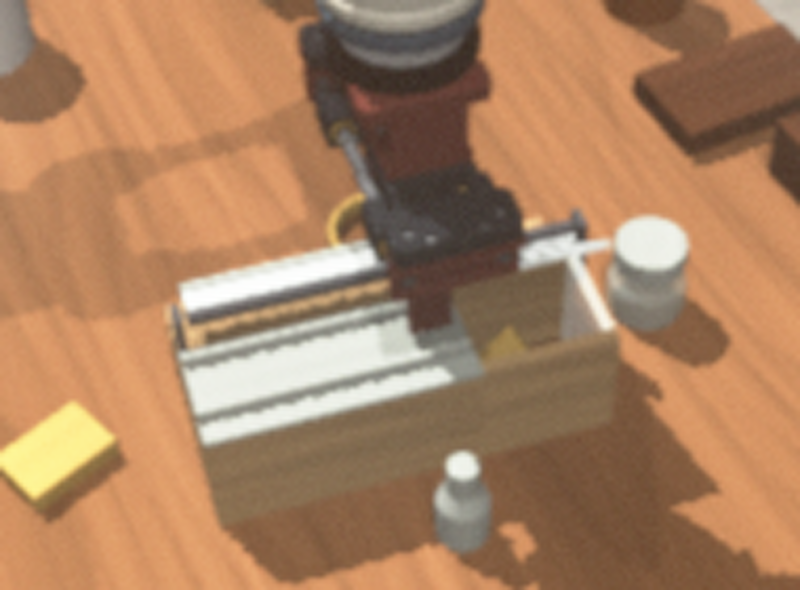

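The ingot has dropped; it shows in the well at (508,345). I'll back off along the plate, then lift so the flap closes gently.

Emit:
{"name": "carry_out", "arguments": {"moves": [[-0.008, 0.0011, 0, 0, 0, 0], [-0.018, 0.0025, 0, 0, 0, 0], [-0.02, 0.0028, 0.006, 0, 0, 0], [-0.02, 0.0028, 0.013, 0, 0, 0], [-0.02, 0.0028, 0.02, 0, 0, 0], [-0.02, 0.0028, 0.027, 0, 0, 0], [-0.02, 0.0028, 0.035, 0, 0, 0], [-0.02, 0.0028, 0.045, 0, 0, 0]]}}

```text
t: 7.45
ee_pos: [0.5582, -0.0163, 0.1256]
eef_rot: [-0.465, 0.533, 0.463, 0.534]
contact_force: [-0.3, 0.2, 0.2]
opening: 0.669
```

Emit:
{"name": "carry_out", "arguments": {"moves": [[-0.02, 0, 0.02, 0, 0, 0], [-0.04, 0, 0.04, 0, 0, 0], [-0.06, 0, 0.07, 0, 0, 0], [-0.08, 0, 0.1, 0, 0, 0], [-0.1, 0, 0.13, 0, 0, 0], [-0.12, 0, 0.15, 0, 0, 0], [-0.13, 0, 0.16, 0, 0, 0], [-0.13, 0, 0.16, 0, 0, 0]]}}

```text
t: 8.45
ee_pos: [0.4283, -0.0163, 0.2865]
eef_rot: [-0.466, 0.532, 0.463, 0.534]
contact_force: [-0.0, 0.8, -0.4]
opening: 0.668
```

```bash
python3 - <<'E'
from h import *
s=snap('side','s6'); im=s['image'][:,:,::-1]
a=cv2.resize(im[150:290,180:370],(800,590),interpolation=cv2.INTER_CUBIC); cv2.imwrite('pics/s6b.png',a)
w=snap('wrist','w6'); cv2.imwrite('pics/w6b.png',cv2.resize(w['image'][:,:,::-1],(800,600)))
for n,(u,v) in {'flap right edge mid':(180+540/4.21,150+335/4.21),'flap mid':(180+530/4.21,150+310/4.21)}.items(): print(n,dep(s,u,v))
st=env.sense();print(st['t'],st['ee_pos'],st['contact_force'])
E
```

```text
flap right edge mid [ 0.62412935 -0.08584772  0.07996156]
flap mid [ 0.62752649 -0.06830623  0.08067059]
8.55 [ 0.42839197 -0.0162875   0.28462391] [-0.30743272 -0.2350945  -0.46103748]
```

View pics/s6b.png

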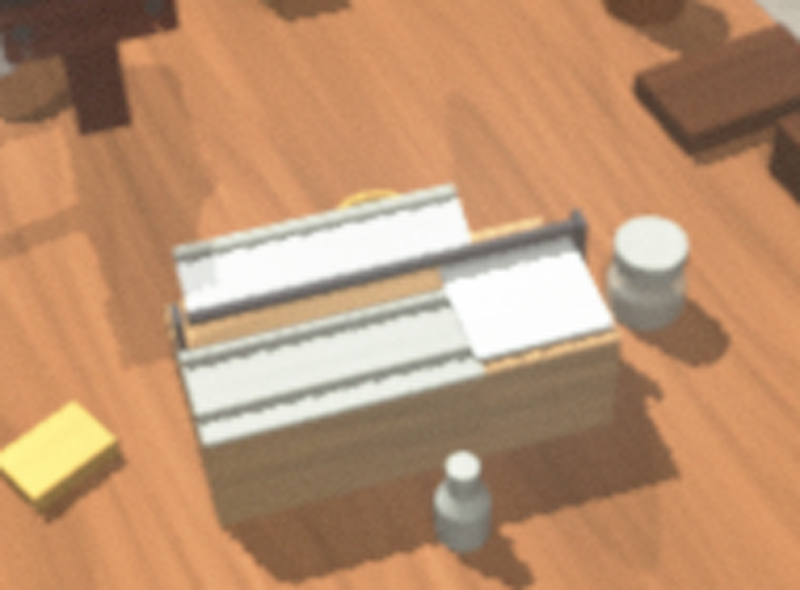

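View pics/w6b.png

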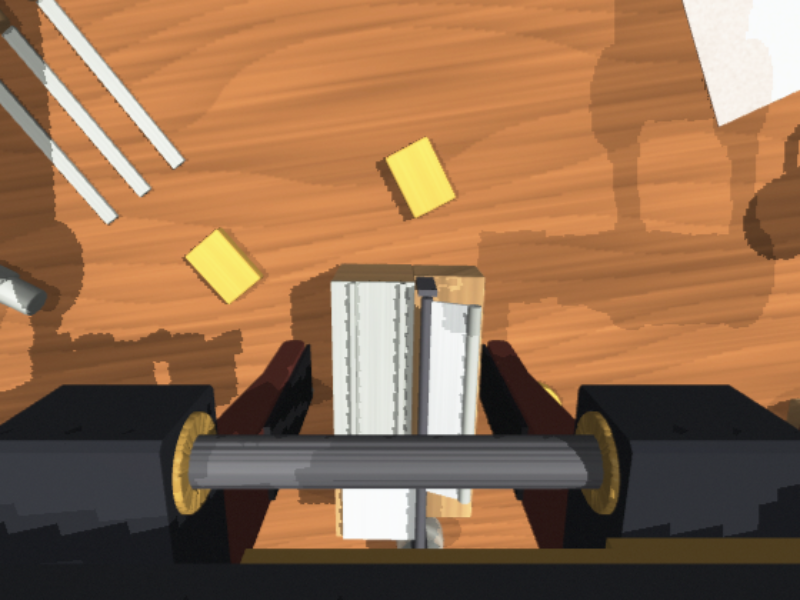

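The flap is shut with its top at z 0.080, the sill is empty and the bystanders are in place. Before handing in, I'll check the height of the ingot inside the well from the earlier picture.

```bash
python3 - <<'E'
from h import *
s=load('s5'); O=np.array([.5964,-.0177]);a=np.radians(-8);ex=np.array([np.cos(a),np.sin(a)]);ey=np.array([-ex[1],ex[0]])
m=cv2.inRange(cv2.cvtColor(s['image'],cv2.COLOR_RGB2HSV),(20,130,60),(35,255,255))
for v,u in np.argwhere(m):
    if 288<u<315 and 222<v<240:
        X=dep(s,u,v); d=X[:2]-O; print(u,v,(d@ex*1000).round(),(d@ey*1000).round(),X[2].round(3))
a=load('top0'); b=snap('top','t6'); d=cv2.absdiff(a['image'],b['image']).max(2); print(env.sense()['t'])
cv2.imwrite('pics/t6b.png',b['image'][:,:,::-1])
E
```

```text
303 232 36.0 -34.0 0.038
8.6
```

View pics/t6b.png

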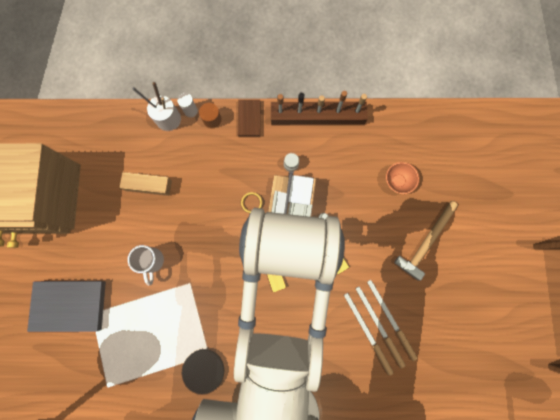

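```bash
python3 -c "
from h import *
print(env.close_job())"
```

```text
the job is handed in; nothing more can be done
None
```

I pushed the small ingot along the sill and it dropped into the well without being lifted. I handed the job in at about 8.6 s; no verdict is reported.

- **How it was done:** I set the fingers about 59 mm apart and pressed the plate down with the left finger to z ≈ 0.080 m, which took about 3.7 N. With the flap open, the right finger pushed the ingot roughly 85 mm. I then backed off along the plate and lifted away.
- **Flap and sill:** after I lifted away, the flap was shut with its top at z ≈ 0.080 m, as expected, and the sill was empty.
- **Ingot:** the last look, before the flap closed, showed it in the well at about x 36, y -34 mm, with the visible part near z 38 mm. That was a single pixel and may have been mid-settling. With the flap shut I could not see its final resting pose.
- **Bystanders and contact:** in the last pictures the bystanders I could see were where they started; the arm hid part of the top view. The force reading was near zero and the gripper was clear of the box.
- **Disagreement:** the first top-view estimate of the box's sideways position was about 4.5 mm off from the wrist view. I used the wrist value, and the fingers fitted the lane and plate.

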